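Aim the bench light at the turned bowl

ROBOT

A 7-joint arm with a two-finger parallel gripper is mounted at the origin on a cart in front of the work surface, level with it; the furniture and walls round the work are solid. World frame = base frame: x ahead of the robot, y to its left, z up, the work surface at z = 0. Lengths are in m, angles in rad, forces in N, time in s.
With the tool pointing down it reaches from about 0.4 to 0.85 m from the base axis. Payload 4.5 kg.
Tool frame: the origin (TCP) lies at the very end of the fingers, on their centre line; the grasp point (between the pads) lies 19 mm behind it (r.pinch_z is the distance from the TCP to the grasp point, in m); z points along the fingers, y is the line along which they close (so a half turn about z gives the same grasp; the last joint's range is limited). The gripper opens to 88 mm and grips with 3 to 60 N. Pads are 18 mm wide; open, the fingers measure 123 mm over their backs; the gripper's body (75 mm by 187 mm) begins 45 mm behind the grasp point.
Start: joints at [-1.309, 0.689, -0.195, 1.565, 0.157, 0.902, -0.215], TCP at [0.141, 0.609, 0.239] pointing down, gripper open.
Joint ranges: [-3.01, 3.01], [-0.46, 2.08], [-1.47, 1.51], [0.13, 2.56], [-1, 4.14], [0.04, 2.09], [-2.66, 2.66]. Speed limits (rad/s): [2.57, 2.57, 3.14, 3.14, 3.14, 3.14, 3.14].

INTERFACE

Orientations are given as a unit quaternion [x, y, z, w].
In Python, from plant import r, cams gives the robot as it stands.
- The arm moves only by the shell command python3 -m pendant 'ROWS' [FORCE]. ROWS is JSON, a list of rows, each a list of 3 entries, a list of its own where there are three numbers: the closure, from -1 (fully open) to 1 (shut), then the shift along the tool's x, y, z in mm, then the turn, a rotation vector about the tool's x, y, z in degrees. A call has 1 to 8 rows; each row shifts and turns the commanded pose from where the row before left it, along the tool's axes as they then stand; what a row does not reach is not made up. A row lasts 1/8 s, in which the tool goes at most 62.5 mm and 10.7 degrees, less where a joint would pass 70% of its speed; a pose out of reach is approached as far as the arm can. A call with a gripper value outside its range is refused whole. The fingers move at their own pace and stop on an object; FORCE is the grip in N (left out, the last holds). Time passes only in rows, so rows that do not move let the fingers close. It gives the time, the measured TCP pose, the force, the opening and the grip force at its end, in the units of the state.
- r.get_state(): the state, without advancing time (a new reading comes with each control period).
- cams.snapshot(name): name is "scene" or "top" or "wrist"; returns a dict with "img" (420x560x3 uint8, red, green, blue), "camera_matrix" (3x3 intrinsics, pixels), "camera_from_world" (4x4, takes a point from world to camera coordinates); the wrist camera has in their place "tool_from_camera" (4x4, takes a point from camera to tool coordinates, whose origin is the TCP and whose axes are the flange's). Camera axes: x right, y up, looking along -z (the intrinsics and any distortion apply to the point x, -y, -z); pixel columns grow to the right and rows downward; lengths in m; the calibration is good to about 2 mm. A picture is of the moment at which its call begins: read the wrist's pose just before it. There is no depth.
- r.finish_job(): hands the job in; it is judged then, once.
The state is a dict: "clock": time; "q": joint angles; "qd": joint speeds; "joint_torque": joint torques, N m; "tool_pos": TCP position; "eef_rot": TCP orientation; "contact_force": force on the tool from outside, world axes, zero at the start; "moment": the same for the moment, N m; "opening": opening from 0.0 (shut) to 1.0 (fully open); "finger_force": force on a finger pad.
Only numpy, scipy, OpenCV 4.12 (cv2) and the standard library are available. Lean on these libraries where they do the work, as an engineer would, in place of code of your own. Each camera call takes 0.05 s, during which the arm holds its last target. There are 200 camera calls.

TASK

The small bench light has been left pointing up and off to one side. Hold it by the red ball on its tail, swivel and tilt its head until the light points straight at the middle of the dark wooden bowl, so that its finish can be checked, then let go. Leave the bowl where it stands.

Things in the scene. Friction and masses are not known exactly. Their poses are not given: they have to be found in the camera images.
- light_axis (a point): Bench light (sizes in mm): black can-shaped head, 71 long, 68 across, yellow rim round its white front, in a yoke on a post; fixed round foot 103 across. Point in the head where the vertical swivel axis and the level tilt axis cross, 130 above the bench. The frame turns with the head: x where the light shines, y the tilt axis, z the head's own up. Swivel stiff (0.15 N m); no stop is near.
- light_ball (a point): Centre of the red ball, 26 mm across, on an 8 mm tail rod behind the head; grip from above. In the frame of light_axis it lies at x -87, y 0, z +50 mm, and moves on a sphere of 100 mm radius round light_axis (2 to 5 N). Raising it and moving it forward tilts the beam down; moving it sideways swivels the beam the other way. It can turn in the fingers; the rod clears them if they close along y.
- light_head (a joint): Tilt of the light's head about its level axis (rad): 0 level, positive with the beam pointing down, negative up; range -0.6 to 0.9. Stiff (0.2 N m): it stays where it is left.
- bowl_middle (a point): Middle of the small dark-brown turned wooden bowl, loose on the bench: 109 mm across, 48 high; this point lies on its axis, 24 mm above the bench; z is up. A round red and silver tin and a cream tape roll stand near: they are not meant.

How it is judged:
By the outcome, as a careful person would: the job done as asked, in the order asked, and still so for the second after the job is handed in, with the robot touching nothing.
It also fails if it takes over 35 s, if anything falls off the work surface, if the arm or the gripper's body presses on something with over 40 N, if the wrist force passes 120 N, or if a joint passes its speed limit or range.

## Working session

There is one attempt and no reset: what is moved stays moved. The work goes in short steps, Python scripts to look and compute and a shell command to move; the robot and the scene stay as the last step left them, time stands still between calls to the robot, and variables do not carry over. Pictures are saved under pics/ and viewed, at most 10 in all, crops included, and the job is handed in when it is done.

```bash
mkdir -p pics; ls
python3 - <<'E'
from plant import r,cams
import cv2,numpy as np
s=r.get_state();print(s['clock'],s['tool_pos'],s['eef_rot'],s['opening'],r.pinch_z)
for n in('scene','top'):
    d=cams.snapshot(n);cv2.imwrite(f'pics/{n}0.png',cv2.resize(d['img'][:,:,::-1],(800,600),interpolation=cv2.INTER_CUBIC))
    np.savez(f'{n}0.npz',**d);print(d.keys(),d['camera_matrix'],d['camera_from_world'])
E
```

```text
pics
0.0 [0.14104596 0.6082302  0.23788994] [ 1.13590548e-01  9.93527220e-01 -9.21928311e-04 -2.61780112e-05] 1.0076051555097836 0.0187
dict_keys(['img', 'camera_matrix', 'camera_from_world']) [[431.42715014   0.         280.58501473]
 [  0.         431.42715014 208.33046735]
 [  0.           0.           1.        ]] [[-0.84717537 -0.53090626 -0.02079531  0.40849086]
 [ 0.28419118 -0.48586349  0.82654222 -0.32585291]
 [-0.44892012  0.69431637  0.56249045 -0.68411028]
 [ 0.          0.          0.          1.        ]]
dict_keys(['img', 'camera_matrix', 'camera_from_world']) [[530.87444539   0.         288.29939697]
 [  0.         530.87444539 207.43797545]
 [  0.           0.           1.        ]] [[ 0.02447563 -0.99948082  0.020953   -0.12034923]
 [ 0.980187    0.02811352  0.19606903 -0.54205659]
 [-0.1965563   0.01573895  0.98036621 -1.10301562]
 [ 0.          0.          0.          1.        ]]
```

View pics/scene0.png

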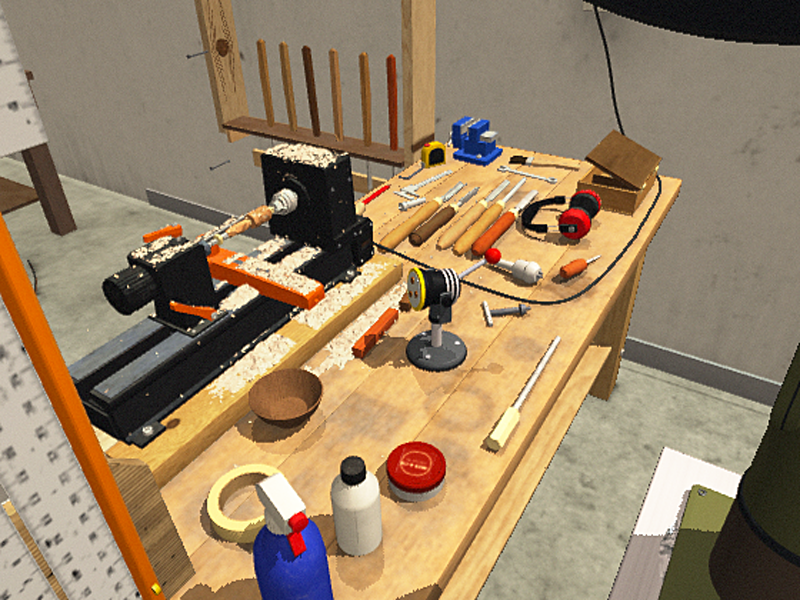

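View pics/top0.png

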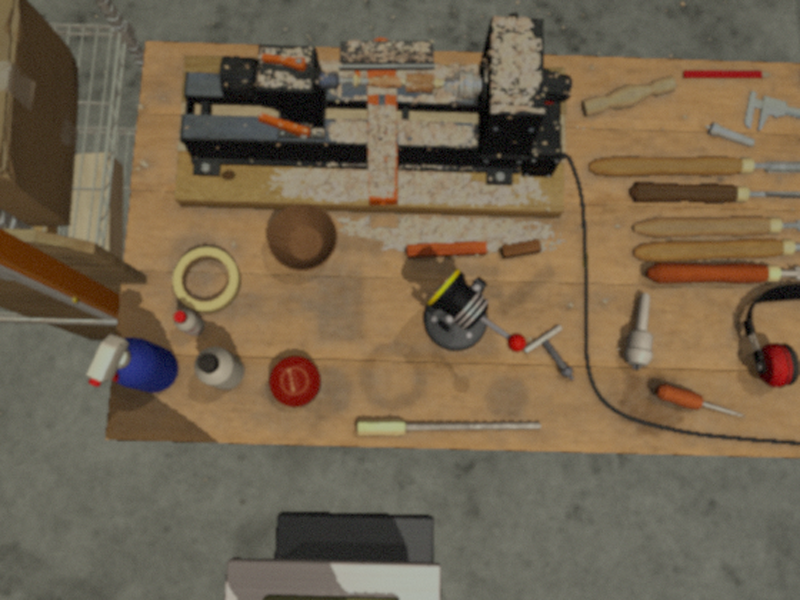

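The scene view shows the bowl at (286,398), the lamp foot at (436,352) and the ball at (493,256). In the top view they are at (301,237), (456,322) and (517,342). I'll zoom in on these for accurate edges.

```bash
cat > h.py <<'E'
import numpy as np,cv2
from scipy.optimize import least_squares
V={n:dict(np.load(f'{n}0.npz')) for n in('scene','top')}
def proj(n,P,V=V):
    d=V[n];P=np.atleast_2d(P);T=d['camera_from_world'];c=P@T[:3,:3].T+T[:3,3]
    K=d['camera_matrix'];return np.c_[K[0,0]*c[:,0]/-c[:,2]+K[0,2],K[1,1]*-c[:,1]/-c[:,2]+K[1,2]]
def redmask(im,lo=90):
    im=im.astype(int);return ((im[...,0]>lo)&(im[...,1]<im[...,0]*.4)&(im[...,2]<im[...,0]*.4)).astype(np.uint8)
def blob(im,near):
    n,l,s,c=cv2.connectedComponentsWithStats(redmask(im));i=[k for k in range(1,n) if s[k][4]>15]
    k=min(i,key=lambda k:np.hypot(*(c[k]-near)));x,y,w,h,a=s[k];return np.array([x+w/2-.5,y+h/2-.5]),c[k],(w,h,a)
def circ(c,z,rad):
    t=np.linspace(0,2*np.pi,90);return np.c_[c[0]+rad*np.cos(t),c[1]+rad*np.sin(t),0*t+z]
E
python3 - <<'E'
from h import *
o={n:blob(V[n]['img'],p) for n,p in(('scene',(345,179)),('top',(362,240)))};print(o)
f=lambda P:np.r_[proj('scene',P)[0]-o['scene'][1],proj('top',P)[0]-o['top'][1]]
s=least_squares(f,[.5,0,.15]);print('ball',s.x,s.fun)
def tri(a,b):
    s=least_squares(lambda P:np.r_[proj('scene',P)[0]-a,proj('top',P)[0]-b],[.5,0,.05]);return s.x,s.fun
print('bowl',tri((200,277),(211,166)));print('foot',tri((305,246),(319,226)))
P=[]
for n,cx,cy in(('scene',200,279),('scene',305,225),('top',211,166),('top',325,222)):
    P.append(cv2.resize(V[n]['img'][cy-37:cy+38,cx-50:cx+50,::-1],(400,300),interpolation=cv2.INTER_CUBIC))
cv2.imwrite('pics/z.png',np.vstack([np.hstack(P[:2]),np.hstack(P[2:])]))
E
```

```text
{'scene': (array([345. , 166.5]), array([344.50515464, 169.16838488]), (np.int32(29), np.int32(36), np.int32(291))), 'top': (array([361.5, 239.5]), array([361.4537037 , 239.49074074]), (np.int32(12), np.int32(12), np.int32(108)))}
ball [ 0.46059912 -0.24286616  0.19679164] [ 1.16096436  0.19343432 -0.32997705 -0.96150455]
bowl (array([0.63654899, 0.0685585 , 0.04279089]), array([-0.14110087, -0.03455867,  0.07372211,  0.13737819]))
foot (array([ 0.51825292, -0.17609855,  0.00196625]), array([ 1.72631545,  0.31576813, -0.59164486, -1.55034227]))
```

View pics/z.png

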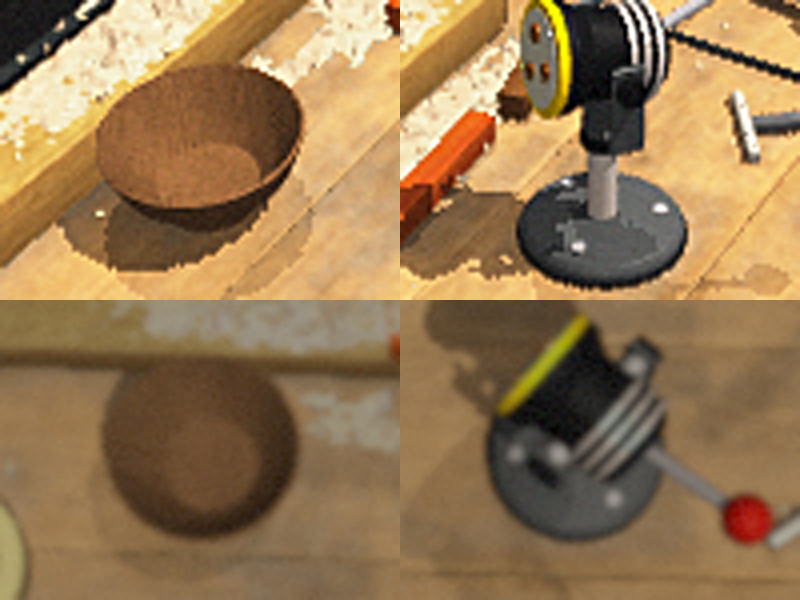

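The crop shows the bowl rim clearly in both views. Foot disc extents in the scene panel are u 516–688, bottom v 287; in the top panel the left edge is at 488 and the bottom at 540. I'll fit circles to these extents.

```bash
cat >> h.py <<'E'
def tri(a,b,V=V):
    s=least_squares(lambda P:np.r_[proj('scene',P,V)[0]-a,proj('top',P,V)[0]-b],[.5,0,.05]);return s.x,s.fun
E
python3 - <<'E'
from h import *
px=lambda u,c,h:(u+.5)/4-.5+c-h
def ext(q):return np.array([q[:,0].min(),q[:,0].max(),q[:,1].min(),q[:,1].max()])
sc=np.array([px(97,200,50),px(304,200,50),px(64,279,37),px(208,279,37)])
tp=np.array([px(102,211,50),px(299,211,50),px(60,166,37),px(237,166,37)])
for use in((1,1),(1,0),(0,1)):
    f=lambda p:np.r_[use[0]*(ext(proj('scene',circ(p,.048,.0545)))-sc),use[1]*(ext(proj('top',circ(p,.048,.0545)))-tp)]
    s=least_squares(f,[.636,.068]);print('bowl',s.x,s.fun.round(1))
sf=np.array([px(116,305,50),px(288,305,50),px(287,225,37)])
tf=np.array([px(88,325,50),px(262,325,50),px(240,222,37)])
for use in((1,1),(1,0),(0,1)):
    f=lambda p:np.r_[use[0]*(ext(proj('scene',circ(p,.006,.0515)))[[0,1,3]]-sf),use[1]*(ext(proj('top',circ(p,.006,.0515)))[[0,1,3]]-tf)]
    s=least_squares(f,[.518,-.176]);print('foot',s.x,s.fun.round(1))
im=V['scene']['img'].copy()
c=im[165:195,335:358].astype(int);m=(c[...,0]>130)&(c[...,1]<60)&(c[...,2]<60)
for r in m.astype(int):print(''.join('.#'[x] for x in r))
print('ball',tri((345,179),blob(V['top']['img'],(362,240))[0]))
E
```

```text
bowl [0.63647823 0.06789722] [-0.8  0.5  0.1  0.4  0.3  0.3 -1.5  1.5]
bowl [0.63676807 0.06706271] [-0.6  0.6 -0.2  0.1  0.   0.  -0.   0. ]
bowl [0.63654036 0.06856635] [-0.   0.   0.   0.   0.  -0.  -1.6  1.5]
foot [ 0.52254338 -0.17532081] [-0.  -0.1 -0.6 -1.1  0.8  0.3]
foot [ 0.52136859 -0.17343774] [-0.  0. -0. -0. -0.  0.]
foot [ 0.52317667 -0.17568196] [-0.  -0.  -0.  -0.9  0.9 -0. ]
.............#.........
#...........#..........
...........##..........
..........#............
..........#............
.........#.............
........#..............
.......................
.......................
......#######..........
...#..########.........
.##..##########........
.....##########........
......#########........
.......#########.......
.......########........
.........######........
...........###.........
.......................
.......................
.......................
.......................
.......................
.......................
.......................
.......................
.......................
.......................
.......................
.......................
ball (array([ 0.46268451, -0.24792668,  0.16910745]), array([-0.01280775, -0.00212624,  0.00364973,  0.01067853]))
```

```bash
cat > plan.py <<'E'
import numpy as np,sys
from scipy.spatial.transform import Rotation as R
def rows(pos,q,way,turns):
    Rm=R.from_quat(q);p=np.array(pos)
    for w,t in zip(way,turns):
        d=Rm.inv().apply(np.array(w)-p)*1000;print(d.round().astype(int).tolist(),t)
        p=p+Rm.apply(d.round()/1000);Rm=Rm*R.from_rotvec([0,0,t],degrees=True)
    print('end',p)
E
python3 - <<'E'
from plan import *
from plant import r
s=r.get_state();p=s['tool_pos']
way=[p+[0,0,.055],p+[0,0,.11]]
key=np.array([p+[0,0,.115],[.25,.40,.355],[.36,.22,.355],[.44,0,.34],[.43,-.15,.32],[.4627,-.248,.27]])
L=np.r_[0,np.cumsum(np.linalg.norm(np.diff(key,axis=0),axis=1))]
n=19;u=np.linspace(0,L[-1],n+1)[1:]
way+=[np.array([np.interp(x,L,key[:,i]) for i in range(3)]) for x in u]
rows(p,s['eef_rot'],way,[0,0]+[6]*17+[4]*2)
E
```

```text
[0, 0, -55] 0
[0, 0, -55] 0
[-32, -38, -5] 6
[-37, -34, -1] 6
[-39, -30, 0] 6
[-43, -26, 0] 6
[-45, -21, -1] 6
[-48, -13, 0] 6
[-50, -8, 0] 6
[-49, -3, 1] 6
[-50, 1, 0] 6
[-50, -2, 3] 6
[-50, 2, 3] 6
[-49, 8, 4] 6
[-48, 13, 3] 6
[-47, 11, 4] 6
[-49, 3, 7] 6
[-49, 8, 6] 6
[-44, 17, 12] 6
[-33, 31, 22] 4
[-30, 33, 21] 4
end [ 0.46282204 -0.2480471   0.270283  ]
```

```bash
python3 -m pendant '[[-1,[0,0,-55],[0,0,0]],[-1,[0,0,-55],[0,0,0]],[-1,[-32,-38,-5],[0,0,6]],[-1,[-37,-34,0],[0,0,6]],[-1,[-39,-30,0],[0,0,6]],[-1,[-43,-26,0],[0,0,6]],[-1,[-45,-21,0],[0,0,6]],[-1,[-48,-13,0],[0,0,6]]]' 10
python3 -m pendant '[[-1,[-50,-8,0],[0,0,6]],[-1,[-49,-3,0],[0,0,6]],[-1,[-50,1,0],[0,0,6]],[-1,[-50,-2,3],[0,0,6]],[-1,[-50,2,3],[0,0,6]],[-1,[-49,8,4],[0,0,6]],[-1,[-48,13,3],[0,0,6]]]'
python3 -m pendant '[[-1,[-47,11,4],[0,0,6]],[-1,[-49,3,7],[0,0,6]],[-1,[-49,8,6],[0,0,6]],[-1,[-44,17,12],[0,0,6]],[-1,[0,0,0],[0,0,4]],[-1,[0,0,0],[0,0,4]]]'
```

```text
clock: 1.1
tool_pos: [0.2835, 0.3444, 0.3536]
eef_rot: [0.417, 0.909, -0.0, -0.0]
contact_force: [0.7, 0.7, 0.3]
opening: 0.997
finger_force: 0.0
clock: 1.98
tool_pos: [0.429, 0.0292, 0.3405]
eef_rot: [0.715, 0.7, -0.0, -0.0]
contact_force: [0.0, 0.1, -0.2]
opening: 0.999
finger_force: 0.0
clock: 2.72
tool_pos: [0.4339, -0.1629, 0.3112]
eef_rot: [0.88, 0.475, -0.0, -0.0]
contact_force: [-0.2, 0.2, 0.4]
opening: 1.001
finger_force: 0.0
```

Run:
```python
from plant import r,cams
import cv2,numpy as np
from scipy.spatial.transform import Rotation as R
from h import *
s=r.get_state();d=cams.snapshot('wrist');print({k:v for k,v in d.items() if k!='img'})
W=np.eye(4);W[:3,:3]=R.from_quat(s['eef_rot']).as_matrix();W[:3,3]=s['tool_pos']
cfw=np.linalg.inv(W@d['tool_from_camera'])
np.savez('wrist1.npz',img=d['img'],camera_matrix=d['camera_matrix'],camera_from_world=cfw)
V={'w':dict(img=d['img'],camera_matrix=d['camera_matrix'],camera_from_world=cfw)}
im=d['img'][:,:,::-1].copy()
for P in([.4627,-.2479,.169],[.5225,-.1753,.13],[.6365,.068,.024]):
    q=proj('w',P,V)[0];print(q);cv2.circle(im,tuple(int(x) for x in q),3,(255,0,255),1)
for C in(circ((.5225,-.1753),.006,.0515),circ((.6365,.068),.048,.0545)):
    cv2.polylines(im,[proj('w',C,V).astype(int)],True,(0,255,0),1)
cv2.imwrite('pics/w1.png',cv2.resize(im,(800,600)))
```

```text
{'camera_matrix': array([[291.78028968,   0.        , 281.70576258],
       [  0.        , 291.78028968, 210.35099124],
       [  0.        ,   0.        ,   1.        ]]), 'tool_from_camera': array([[-6.00523689e-04,  9.59791250e-01,  2.80714082e-01,
         7.14904531e-02],
       [ 9.99999659e-01,  7.35657106e-04, -3.76018789e-04,
         8.30762738e-05],
       [-5.67408852e-04,  2.80713760e-01, -9.59791364e-01,
        -1.46347966e-01],
       [ 0.00000000e+00,  0.00000000e+00,  0.00000000e+00,
         1.00000000e+00]])}
[347.71369323 248.21802531]
[354.55702604 156.12104341]
[317.04637469 -76.88346301]
```

View pics/w1.png

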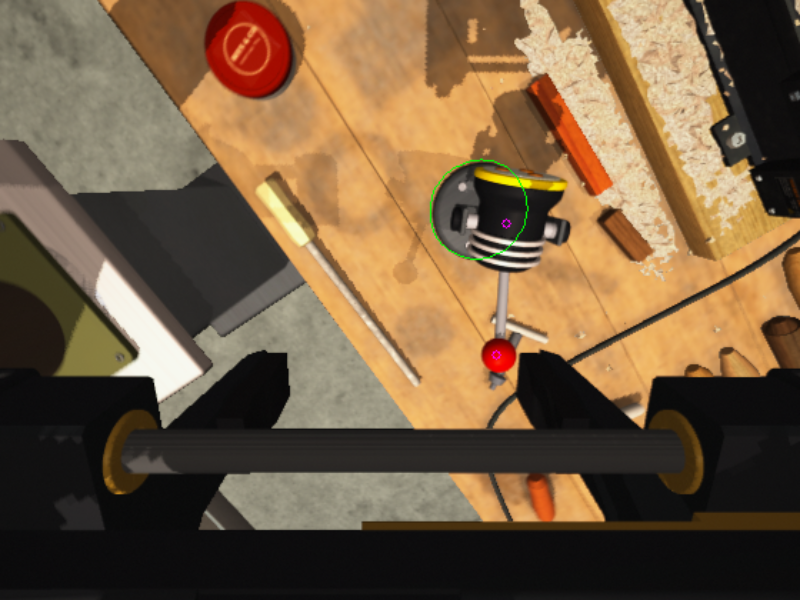

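The wrist view shows the ball at display (498,355), 1 px from the prediction. The foot circle matches, and the fingers line up with the tilt axis, whose bosses are at (463,218) and (558,231).

Run:
```python
from h import *
from plan import *
from plant import r
V['w']=dict(np.load('wrist1.npz'));o={'scene':np.array([345.3,178]),'top':blob(V['top']['img'],(362,240))[0],'w':blob(V['w']['img'],(348,248))[0]};print(o)
s=least_squares(lambda P:np.r_[[proj(n,P)[0]-o[n] for n in o]].ravel(),[.46,-.25,.17]);print(s.x,s.fun.round(1));b=s.x
# rod-plane and axis: fit axis with |b-A|=.1003, bosses midpoint in wrist, foot estimate
m=np.array([510,224.])*.7
f=lambda A:np.r_[(proj('w',[A[0],A[1],.13])[0]-m)/1.5,(A-[.5225,-.1753])/.0015,(np.linalg.norm(np.r_[A,.13]-b)-.1003)/.001]
a=least_squares(f,[.5225,-.1753]);print('axis',a.x,a.fun.round(1))
A=np.r_[a.x,.13];D=np.array([.6365,.068,.024])-A;yaw=np.arctan2(D[1],D[0]);t=np.arctan2(-D[2],np.hypot(*D[:2]))
e=t+np.arctan2(50,87);T=A+.10034*np.array([-np.cos(e)*np.cos(yaw),-np.cos(e)*np.sin(yaw),np.sin(e)]);print('yaw,tilt',np.degrees([yaw,t]),'target ball',T)
d=A-b;print('now',np.degrees([np.arctan2(d[1],d[0]),np.arctan2(-d[2],np.hypot(*d[:2]))-np.arctan2(50,87)]))
st=r.get_state();rows(st['tool_pos'],st['eef_rot'],[b+[0,0,.06],b+[0,0,-.0187]],[0]*2)
```

```text
{'scene': array([345.3, 178. ]), 'top': array([361.5, 239.5]), 'w': array([348.5, 248.5])}
[ 0.46297946 -0.24766809  0.17124354] [-0.4  0.2  0.  -0.3 -0.2  0.3]
axis [ 0.52269629 -0.1770521 ] [-1.   0.4  0.1 -1.2  1. ]
yaw,tilt [65.08955352 21.42100715] target ball [ 0.4962758  -0.23394302  0.20831664]
now [49.78027416 -5.85117596]
[-55, 71, 80] 0
[0, 0, 79] 0
end [ 0.46298009 -0.24741838  0.15219646]
```

```bash
python3 -m pendant '[[-1,[-28,36,30],[0,0,0]],[-1,[-27,35,45],[0,0,0]],[-1,[0,0,5],[0,0,0]],[-1,[0,0,40],[0,0,0]],[-1,[0,0,39],[0,0,0]],[-1,[0,0,0],[0,0,0]]]' 25
python3 - <<'E'
from plant import r,cams
import cv2
d=cams.snapshot('wrist');cv2.imwrite('pics/w2.png',d['img'][:,:,::-1])
E
```

```text
clock: 3.52
tool_pos: [0.4624, -0.2446, 0.1518]
eef_rot: [0.879, 0.478, -0.001, -0.003]
contact_force: [-0.5, -0.2, 0.5]
opening: 1.001
finger_force: 0.0
```

View pics/w2.png

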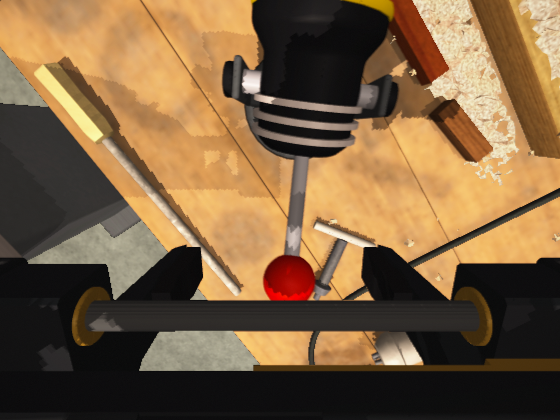

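The ball sits at (289,280) and the pinch point projects to (282,277), so the tool needs about +3 mm in y and −1 mm in x. After that I'll close.

```bash
python3 -m pendant '[[-1,[-1,3,0],[0,0,0]],[-1,[0,0,0],[0,0,0]],[0.2,[0,0,0],[0,0,0]],[1,[0,0,0],[0,0,0]],[1,[0,0,0],[0,0,0]],[1,[0,0,0],[0,0,0]],[1,[0,0,0],[0,0,0]],[1,[0,0,0],[0,0,0]]]' 25
python3 - <<'E'
from plant import r
from h import *
from plan import *
s=r.get_state();R0=R.from_quat(s['eef_rot']);p=np.array(s['tool_pos']);b=p+R0.apply([0,0,-r.pinch_z]);print('ball',b)
A=np.array([.5227,-.1770,.13]);print(np.linalg.norm(b-A))
def ball(yaw,t):
    e=np.radians(t)+np.arctan2(50,87);y=np.radians(yaw);return A+.10034*np.array([-np.cos(e)*np.cos(y),-np.cos(e)*np.sin(y),np.sin(e)])
b0=b
n=8;d=A-b;y0=np.degrees(np.arctan2(d[1],d[0]));t0=np.degrees(np.arctan2(-d[2],np.hypot(*d[:2]))-np.arctan2(50,87));print(y0,t0)
off=b-ball(y0,t0)
way=[ball(y0+(65.1-y0)*k/n,t0+(21.4-t0)*k/n)+off*(1-k/n)+p-b for k in range(1,n+1)]
rows(p,s['eef_rot'],way,[0]*n)
E
```

```text
clock: 4.58
tool_pos: [0.4658, -0.2491, 0.153]
eef_rot: [0.879, 0.477, -0.0, -0.0]
contact_force: [1.0, 0.1, 0.4]
opening: 0.347
finger_force: 0.0
ball [ 0.46577663 -0.24914976  0.17171922]
0.10092745681438263
51.72792743613587 -5.470541473544169
[2, 3, -5] 0
[3, 3, -5] 0
[3, 2, -5] 0
[4, 2, -5] 0
[4, 2, -4] 0
[4, 2, -5] 0
[5, 2, -4] 0
[4, 1, -4] 0
end [ 0.49584453 -0.23411584  0.19001655]
```

Still closing (opening 0.347, no force yet).

```bash
python3 -m pendant '[[1,[0,0,0],[0,0,0]],[1,[0,0,0],[0,0,0]],[1,[0,0,0],[0,0,0]],[1,[0,0,0],[0,0,0]]]' 25; python3 -c "
from plant import r;print(r.get_state()['tool_pos'])"
```

```text
clock: 5.08
tool_pos: [0.4652, -0.249, 0.153]
eef_rot: [0.879, 0.477, -0.0, -0.0]
contact_force: [-2.1, -0.4, 0.6]
opening: 0.277
finger_force: 25.0
[ 0.46522643 -0.24902486  0.15298704]
```

```bash
python3 -m pendant '[[1,[2,3,-5],[0,0,0]],[1,[3,3,-5],[0,0,0]],[1,[3,2,-5],[0,0,0]],[1,[4,2,-5],[0,0,0]],[1,[4,2,-4],[0,0,0]],[1,[4,2,-5],[0,0,0]],[1,[5,2,-4],[0,0,0]],[1,[4,1,-4],[0,0,0]]]' 25
python3 -m pendant '[[1,[0,0,0],[0,0,0]],[1,[0,0,0],[0,0,0]]]'
python3 - <<'E'
from plant import r,cams
import cv2,numpy as np
from scipy.spatial.transform import Rotation as R
for n in('scene','top'):
    np.savez(f'{n}1.npz',**cams.snapshot(n))
s=r.get_state();d=cams.snapshot('wrist')
W=np.eye(4);W[:3,:3]=R.from_quat(s['eef_rot']).as_matrix();W[:3,3]=s['tool_pos']
np.savez('wrist2.npz',img=d['img'],camera_matrix=d['camera_matrix'],camera_from_world=np.linalg.inv(W@d['tool_from_camera']))
a=cv2.resize(np.load('scene1.npz')['img'][170:275,270:370],(400,420),interpolation=cv2.INTER_CUBIC)
b=cv2.resize(np.load('top1.npz')['img'][170:275,280:380],(400,420),interpolation=cv2.INTER_CUBIC)
cv2.imwrite('pics/m.png',np.hstack([a,b])[:,:,::-1]);cv2.imwrite('pics/w3.png',d['img'][:,:,::-1])
print(s['tool_pos'])
E
```

```text
clock: 6.08
tool_pos: [0.495, -0.235, 0.1905]
eef_rot: [0.879, 0.476, -0.001, 0.0]
contact_force: [-4.6, -1.4, -0.9]
opening: 0.277
finger_force: 25.0
clock: 6.32
tool_pos: [0.4959, -0.2347, 0.1908]
eef_rot: [0.879, 0.477, 0.0, 0.0]
contact_force: [-4.9, -1.1, 4.8]
opening: 0.274
finger_force: 25.1
[ 0.49584809 -0.23480357  0.19076743]
```

View pics/w3.png

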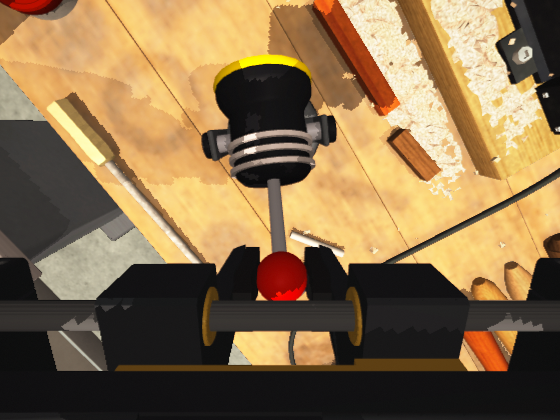

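The ball is held at (282,277) and the head has turned and tilted. I'll release, rise straight up and measure the aim.

```bash
python3 -m pendant '[[0.2,[0,0,0],[0,0,0]],[-0.2,[0,0,0],[0,0,0]],[-0.2,[0,0,0],[0,0,0]],[-0.2,[0,0,0],[0,0,0]],[-0.2,[0,0,0],[0,0,0]]]'
python3 -m pendant '[[-0.2,[0,0,-20],[0,0,0]],[-0.2,[0,0,-40],[0,0,0]],[-0.2,[20,0,-30],[0,0,0]],[-0.2,[20,0,0],[0,0,0]],[-0.2,[0,0,0],[0,0,0]],[-0.2,[0,0,0],[0,0,0]]]'
cat > look.py <<'E'
import sys
from plant import r,cams
import cv2,numpy as np
from scipy.spatial.transform import Rotation as R
t=sys.argv[1]
for n in('scene','top'): np.savez(f'{n}{t}.npz',**cams.snapshot(n))
s=r.get_state();d=cams.snapshot('wrist')
W=np.eye(4);W[:3,:3]=R.from_quat(s['eef_rot']).as_matrix();W[:3,3]=s['tool_pos']
np.savez(f'wrist{t}.npz',img=d['img'],camera_matrix=d['camera_matrix'],camera_from_world=np.linalg.inv(W@d['tool_from_camera']))
z=lambda n,x,y:cv2.resize(np.load(f'{n}{t}.npz')['img'][y:y+75,x:x+100],(400,300),interpolation=cv2.INTER_CUBIC)
w=cv2.resize(d['img'][20:320,150:450],(400,400)) 
w=cv2.resize(d['img'][0:300,80:480],(800,600))
a=np.vstack([z('scene',275,160),z('top',285,180)])
cv2.imwrite(f'pics/st{t}.png',a[:,:,::-1]);cv2.imwrite(f'pics/wz{t}.png',w[:,:,::-1])
E
python3 look.py 3
```

```text
clock: 7.1
tool_pos: [0.496, -0.2341, 0.1901]
eef_rot: [0.879, 0.477, 0.0, 0.0]
contact_force: [0.1, -0.8, 0.2]
opening: 0.6
finger_force: 0.0
clock: 7.85
tool_pos: [0.5166, -0.2008, 0.2789]
eef_rot: [0.879, 0.477, -0.001, -0.001]
contact_force: [-0.5, 0.1, 0.2]
opening: 0.6
finger_force: 0.0
```

View pics/st3.png

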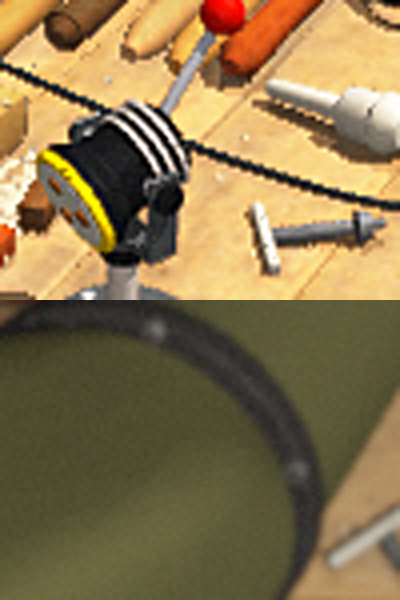

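View pics/wz3.png

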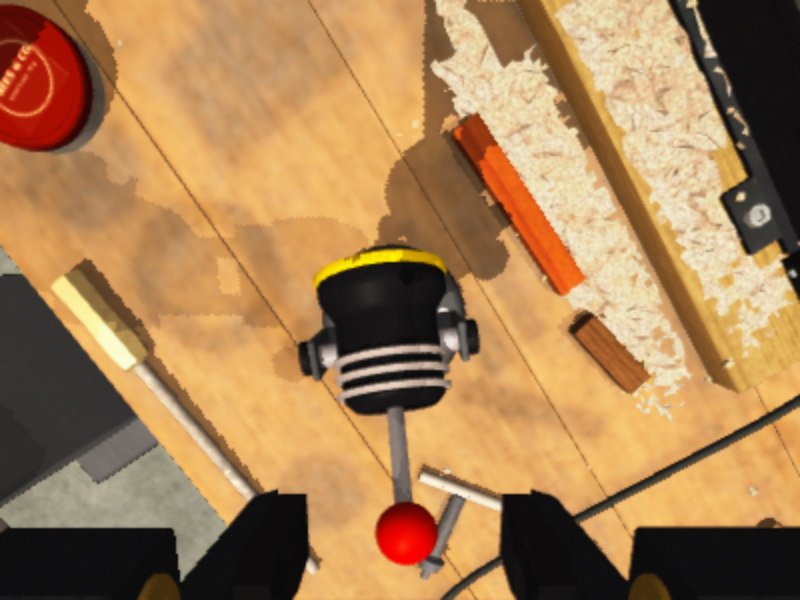

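In the wrist view the ball is at (406,533) and the bosses at (300,360) and (480,335), which puts the swivel near 65°. In the scene view the ball is at (222,14) and the yellow rim spans u 37–117, v 146–253. Next I'll fit the head pose to these.

```bash
cat > fit.py <<'E'
import sys
from h import *
t=sys.argv[1]
V={'s':dict(np.load(f'scene{t}.npz')),'w':dict(np.load(f'wrist{t}.npz'))}
def comp(m,near):
    n,l,s,c=cv2.connectedComponentsWithStats(m.astype(np.uint8));k=min([k for k in range(1,n) if s[k][4]>12],key=lambda k:np.hypot(*(c[k]-near)));x,y,w,h,a=s[k];return np.array([x-.5,x+w-.5,y-.5,y+h-.5]),a
w=V['w']['img'].astype(int);s=V['s']['img'].astype(int)
yel=lambda i:(i[...,0]>110)&(i[...,1]>.75*i[...,0])&(i[...,2]<.35*i[...,0])
red=lambda i:(i[...,0]>110)&(i[...,1]<.25*i[...,0])&(i[...,2]<.25*i[...,0])
bw,bs=comp(red(w),(283,266)),comp(red(s),(330,163));rw,rs=comp(yel(w),(270,130)),comp(yel(s),(292,210))
print(bw,bs,rw,rs)
mid=lambda e:np.array([e[0]+e[1],e[2]+e[3]])/2
bs_=mid(bs[0])
bl=np.array([80+300/2-.25,360/2-.25]);br=np.array([80+480/2-.25,335/2-.25])
def model(p):
    A=np.r_[p[:2],.13];cy,sy,ct,st=np.cos(p[2]),np.sin(p[2]),np.cos(p[3]),np.sin(p[3])
    X=np.array([cy*ct,sy*ct,-st]);Y=np.array([-sy,cy,0]);Z=np.cross(X,Y);return A,X,Y,Z
def f(p,full=False):
    A,X,Y,Z=model(p);b=A-.087*X+.05*Z;th=np.linspace(0,2*np.pi,120)[:,None]
    C=A+p[4]*X+.034*(np.cos(th)*Y+np.sin(th)*Z);e=lambda q:np.r_[q.min(0)[0],q.max(0)[0],q.min(0)[1],q.max(0)[1]]
    ew,es=e(proj('w',C,V)),e(proj('s',C,V))
    g=lambda k:proj('w',A+k*p[5]*Y,V)[0]
    return np.r_[proj('w',b,V)[0]-mid(bw[0]),proj('s',b,V)[0]-bs_,(g(1)-bl)/1.5,(g(-1)-br)/1.5,(ew-rw[0])[:2],(es-rs[0]),(p[:2]-[.5225,-.1753])/.002]
o=least_squares(f,[.5227,-.177,1.13,.37,.04,.045],loss='soft_l1');p=o.x
print(p.round(4),np.degrees(p[2:4]));print(f(p).round(1))
A,X,Y,Z=model(p);B=np.array([.6365,.068,.024]);D=B-A;print('want',np.degrees([np.arctan2(D[1],D[0]),np.arctan2(-D[2],np.hypot(*D[:2]))]),'miss mm',1000*(A+X*(D@X)-B))
E
python3 fit.py 3
```

```text
(array([267.5, 298.5, 254.5, 281.5]), np.int32(655)) (array([324.5, 335.5, 157.5, 167.5]), np.int32(86)) (array([236.5, 302.5, 123.5, 143.5]), np.int32(380)) (array([283.5, 303.5, 196.5, 222.5]), np.int32(98))
[ 0.5231 -0.1773  1.1291  0.3195  0.0351  0.0463] [64.69082992 18.30772733]
[ 0.3 -0.9  0.9  0.9 -0.2  0.1 -0.2  0.2 -0.2  0.3  0.7 -0.3  0.6 -0.1
  0.3 -1. ]
want [65.18228158 21.41477353] miss mm [ 4.20924802  3.47829099 14.94217768]
```

```bash
sed -i 's/^bs_=.*/bs_=mid(bs[0])\nm=red(w);ys,xs=np.nonzero(m[240:300,255:310]);(cx,cy),rad=cv2.minEnclosingCircle(np.c_[xs,ys].astype(np.float32));bwc=np.array([cx+255,cy+240])/; s/-mid(bw\[0\])/-bwc/' fit.py
cat >> fit.py <<'E'
print('ball circle',bwc,rad,'scene',bs_)
tb=least_squares(lambda P:np.r_[proj('w',P,V)[0]-bwc,proj('s',P,V)[0]-bs_],A-.087*X+.05*Z);P=tb.x;print('tri ball',P,tb.fun.round(2),'fit ball',A-.087*X+.05*Z)
d=A-P;print(np.linalg.norm(d),np.degrees([np.arctan2(d[1],d[0]),np.arctan2(-d[2],np.hypot(*d[:2]))-np.arctan2(50,87)]))
im=V['s']['img'][155:230,275:375].astype(int)
E
python3 fit.py 3
python3 - <<'E'
import numpy as np
i=np.load('scene3.npz')['img'][153:172,320:342].astype(int)
for r in i:print(' '.join(f'{a:3d}{"r" if b<.4*a else "."}' for a,b,c in r))
E
```

```text
(array([267.5, 298.5, 254.5, 281.5]), np.int32(655)) (array([324.5, 335.5, 157.5, 167.5]), np.int32(86)) (array([236.5, 302.5, 123.5, 143.5]), np.int32(380)) (array([283.5, 303.5, 196.5, 222.5]), np.int32(98))
[ 0.5232 -0.1771  1.1295  0.3315  0.0349  0.0463] [64.71718476 18.99497161]
[ 0.2 -0.4  0.5  0.8 -0.2  0.  -0.2  0.1 -0.1  0.2  0.7 -0.2  0.8 -0.1
  0.3 -0.9]
want [65.18689871 21.43164266] miss mm [ 3.71664469  2.68527091 11.66483609]
ball circle [282.9513073  266.77315903] 15.09872055053711 scene [330.  162.5]
tri ball [ 0.49537681 -0.23585128  0.20811147] [ 0.03 -0.1   0.24 -0.12] fit ball [ 0.49499193 -0.23677862  0.20559457]
0.10160960865279192 [64.67482277 20.35443651]
241. 181. 233. 239. 236. 235. 238. 238. 241. 243. 238. 222. 209. 170. 126. 221. 241. 236. 232. 235. 239. 239.
180. 236. 239. 237. 237. 237. 237. 242. 242. 238. 228. 203. 158. 137. 188. 240. 238. 233. 233. 240. 240. 242.
237. 240. 238. 238. 235. 239. 243. 244. 236. 216. 194. 153. 117. 237. 244. 241. 235. 232. 236. 242. 237. 238.
239. 236. 237. 236. 235. 238. 246. 242. 221. 182. 149. 113. 237. 240. 239. 237. 
[... 979 characters left out ...]
 197r 169r 161r 216r 236. 237. 240. 238.
173. 165. 235. 247. 254. 255. 122r 111r 128r 133r 135r 132r 145r 150r 142r 136r 215. 235. 236. 234. 237. 236.
160. 222. 242. 244. 249. 255. 134.  99r 110r 118r 120r 125r 110r 106r 119r 160. 234. 236. 237. 237. 236. 229r
215. 239. 242. 240. 249. 255. 122. 119.  93. 147. 133r 122r 110r 144r 224. 239. 239. 236. 238. 232. 228r 230r
236. 242. 242. 247. 252. 124. 108. 121. 102. 255. 247. 211. 178. 207r 228. 233. 237. 237. 236. 228r 229r 234.
245. 245. 243. 249. 174. 111. 126. 112. 138. 236. 203. 134r 176r 206r 220r 226r 238. 235. 233. 231r 231r 225.
246. 246. 251. 248. 130. 121. 116. 129. 241. 214.  82. 141r 169r 206r 220r 218r 232. 230. 230. 232. 225. 214r
```

The tilt estimates disagree (18–20°, wanted 21.4°). A side view with the wrist camera will settle it, so I'll back off and pitch the tool about 45°.

Run:
```python
from plan import *
from plant import r
s=r.get_state();p=np.array(s['tool_pos']);Rm=R.from_quat(s['eef_rot'])
W=[p+[-.055,0,.015],[.41,-.205,.29],[.40,-.21,.27],[.39,-.212,.255],[.385,-.215,.24],[.385,-.215,.228],[.385,-.215,.224]]
T=[0,9,9,9,9,9,0]
for w,t in zip(W,T):
    d=(Rm.inv().apply(np.array(w)-p)*1000).round();v=(np.array([-.99,.14,0])*t).round(1);print(d,v);p=p+Rm.apply(d/1000);Rm=Rm*R.from_rotvec(v,degrees=True)
print(p,Rm.as_matrix().round(2))
```

```text
[-30. -46. -15.] [-0.  0.  0.]
[-31. -41.   5.] [-8.9  1.3  0. ]
[-11.  -9.  18.] [-8.9  1.3  0. ]
[ -7. -11.  12.] [-8.9  1.3  0. ]
[-6. -9. 12.] [-8.9  1.3  0. ]
[-1. -7.  9.] [-8.9  1.3  0. ]
[-1. -3.  3.] [-0.  0.  0.]
[ 0.38486931 -0.21514709  0.22424714] [[ 0.51  0.58  0.64]
 [ 0.86 -0.43 -0.3 ]
 [ 0.1   0.7  -0.71]]
```

```bash
python3 -m pendant '[[-1,[-30,-46,-15],[0,0,0]],[-1,[-31,-41,5],[-9,1.3,0]],[-1,[-11,-9,18],[-9,1.3,0]],[-1,[-7,-11,12],[-9,1.3,0]],[-1,[-6,-9,12],[-9,1.3,0]],[-1,[-1,-7,9],[-9,1.3,0]],[-1,[0,0,0],[0,0,0]],[-1,[0,0,0],[0,0,0]]]'
python3 look.py 4
python3 - <<'E'
import numpy as np,cv2
cv2.imwrite('pics/w4.png',cv2.resize(np.load('wrist4.npz')['img'][50:350,80:480,::-1],(800,600),interpolation=cv2.INTER_CUBIC))
E
```

```text
clock: 9.0
tool_pos: [0.4246, -0.2139, 0.3262]
eef_rot: [0.845, 0.462, 0.182, 0.197]
contact_force: [0.2, -0.6, -0.5]
opening: 0.997
finger_force: 0.0
```

View pics/w4.png

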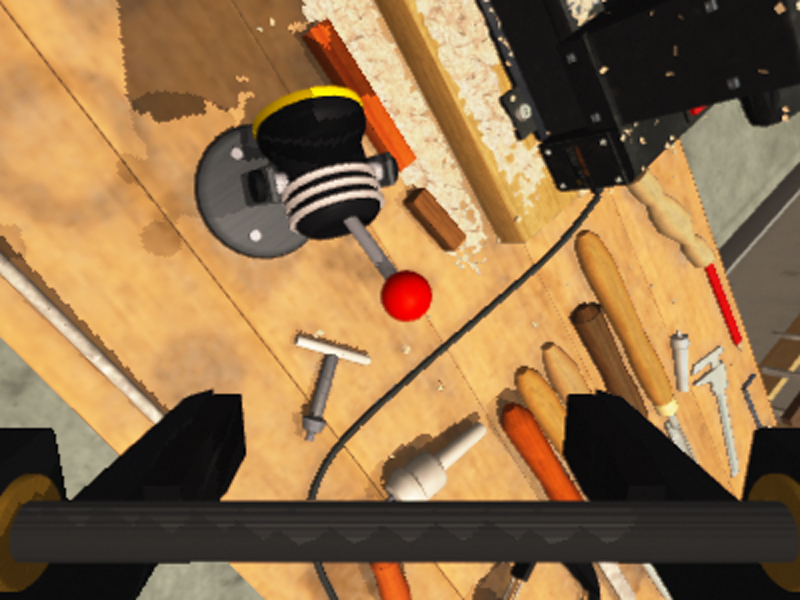

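The tilted view shows the ball at (407,296), the rim spanning 252–364, and the foot's left edge at 195 and bottom at 258. I'll fit all views jointly.

```bash
cat > fit2.py <<'E'
import sys
from h import *
exec(open('fit.py').read().split("V={'s'")[0].split("t=sys")[0])
V={'s':dict(np.load('scene3.npz')),'w':dict(np.load('wrist3.npz')),'x':dict(np.load('wrist4.npz'))}
src=open('fit.py').read();exec(src[src.index('def comp'):src.index('w=V[')])
yel=lambda i:(i[...,0]>110)&(i[...,1]>.75*i[...,0])&(i[...,2]<.35*i[...,0])
red=lambda i:(i[...,0]>90)&(i[...,1]<.25*i[...,0])&(i[...,2]<.25*i[...,0])
def cen(n,near,h):
    im=V[n]['img'].astype(int);x0,y0=int(near[0]-h),int(near[1]-h)
    m=red(im[y0:y0+2*h,x0:x0+2*h]).astype(np.uint8);c=max(cv2.findContours(m,0,1)[0],key=cv2.contourArea);(a,b),rr=cv2.minEnclosingCircle(c);return np.array([a+x0,b+y0]),rr
b={'s':cen('s',(330,163),8),'w':cen('w',(283,266.7),22),'x':cen('x',(283.2,197.7),20)};print(b)
rim={n:comp(yel(V[n]['img'].astype(int)),q)[0] for n,q in(('s',(292,210)),('w',(270,130)),('x',(234,100)))};print(rim)
bl=np.array([229.75,179.75]);br=np.array([319.75,167.25])
def model(p):
    A=np.r_[p[:2],.13];cy,sy,ct,st=np.cos(p[2]),np.sin(p[2]),np.cos(p[3]),np.sin(p[3])
    X=np.array([cy*ct,sy*ct,-st]);Y=np.array([-sy,cy,0]);return A,X,Y,np.cross(X,Y)
e=lambda q:np.r_[q.min(0)[0],q.max(0)[0],q.min(0)[1],q.max(0)[1]]
def f(p):
    A,X,Y,Z=model(p);P=A-.087*X+.05*Z;th=np.linspace(0,2*np.pi,180)[:,None]
    C=A+p[4]*X+.034*(np.cos(th)*Y+np.sin(th)*Z);E={n:e(proj(n,C,V))-rim[n] for n in rim}
    g=lambda k:proj('w',A+k*p[5]*Y,V)[0];ft=e(proj('x',circ(A,.006,.0515),V))
    return np.r_[[proj(n,P,V)[0]-b[n][0] for n in'swx'],[(g(1)-bl)/2,(g(-1)-br)/2],[E['w'][:2]],[[ft[0]-177.3,ft[3]-178.8]],[E['s'][:2]],[E['s'][2:]],[E['x'][:2]],[(p[:2]-[.5225,-.1753])/.002]].ravel()
o=least_squares(f,[.5227,-.177,1.13,.35,.035,.046],loss='soft_l1');p=o.x
print(p.round(4),np.degrees(p[2:4]));print(f(p).reshape(-1,2).round(1).tolist())
A,X,Y,Z=model(p);B=np.array([.6365,.068,.024]);D=B-A;print('want',np.degrees([np.arctan2(D[1],D[0]),np.arctan2(-D[2],np.hypot(*D[:2]))]),'miss mm',1000*(A+X*(D@X)-B))
for k in('wx','sw','sx','swx'):
    P=least_squares(lambda P:np.r_[[proj(n,P,V)[0]-b[n][0] for n in k]].ravel(),A-.087*X+.05*Z);d=A-P.x
    print(k,P.x.round(4),P.fun.round(1),np.linalg.norm(d).round(4),np.degrees([np.arctan2(d[1],d[0]),np.arctan2(-d[2],np.hypot(*d[:2]))-np.arctan2(50,87)]).round(2))
E
python3 fit2.py
```

```text
{'s': (array([330.42105293, 162.89473677]), 5.532678127288818), 'w': (array([282.80769157, 266.65384674]), 15.251931190490723), 'x': (array([282.79999924, 197.5       ]), 12.291967391967773)}
{'s': array([283.5, 303.5, 196.5, 222.5]), 'w': array([236.5, 302.5, 123.5, 143.5]), 'x': array([212.5, 260.5,  92.5, 106.5])}
[ 0.5233 -0.177   1.1286  0.3348  0.0347  0.0463] [64.66363627 19.18320395]
[[0.0, 0.3], [0.3, -0.6], [-0.1, 0.2], [-0.2, -0.1], [-0.2, 0.0], [-0.0, 0.3], [-0.2, 0.2], [0.8, -0.2], [0.8, -0.1], [-6.5, 1.0], [0.4, -0.9]]
want [65.19608463 21.43801095] miss mm [ 3.87232291  2.31630365 10.78040256]
wx [ 0.4949 -0.2361  0.2069] [-0.1 -0.1  0.1  0.1] 0.101 [64.4  19.67]
sw [ 0.4949 -0.2363  0.2068] [ 0.1 -0.   0.  -0. ] 0.1011 [64.45 19.58]
sx [ 0.4949 -0.2359  0.2069] [ 0.  0.  0. -0.] 0.1009 [64.29 19.75]
swx [ 0.4949 -0.2362  0.2069] [ 0.  -0.  -0.1 -0.1  0.1  0.1] 0.101 [64.41 19.66]
```

All views agree: tilt ≈19.4° against 21.4° wanted, and swivel 64.6° against 65.2°. I'll regrip and correct by about (1.8, 2.2, 2.2) mm.

Run:
```python
from plan import *
from plant import r
s=r.get_state();p=np.array(s['tool_pos']);Rm=R.from_quat(s['eef_rot'])
ph=np.radians((-25+90)/2);G=R.from_quat([np.cos(ph),np.sin(ph),0,0])
print((Rm.inv()*G).as_rotvec(degrees=True))
W=[[.43,-.215,.33],[.44,-.22,.33],[.455,-.225,.32],[.475,-.23,.31],[.4949,-.2362,.285],[.4949,-.2362,.285],[.4949,-.2362,.24],[.4949,-.2362,.1882]]
for i,w in enumerate(W):
    d=(Rm.inv().apply(np.array(w)-p)*1000).round();v=(Rm.inv()*G).as_rotvec(degrees=True);n=np.linalg.norm(v);v=(v*min(1,9/max(n,.01))).round(1);print(d,v);p=p+Rm.apply(d/1000);Rm=Rm*R.from_rotvec(v,degrees=True)
```

```text
[30.53530218 -5.53893715 -7.37650375]
[ 2.  7. -1.] [ 8.6 -1.6 -2.1]
[ 0. 10.  4.] [ 8.6 -1.5 -2.1]
[ 2. 13. 14.] [ 8.6 -1.6 -2.1]
[ 4. 19. 11.] [ 4.7 -0.8 -1.1]
[ 3. 21. 25.] [ 0. -0.  0.]
[ 0. -0.  0.] [ 0. -0.  0.]
[ 0. -0. 45.] [ 0. -0.  0.]
[ 0. -0. 52.] [ 0. -0.  0.]
```

```bash
python3 -m pendant '[[-1,[2,7,-1],[8.6,-1.6,-2.1]],[-1,[0,10,4],[8.6,-1.5,-2.1]],[-1,[2,13,14],[8.6,-1.6,-2.1]],[-1,[4,19,11],[4.7,-0.8,-1.1]],[-1,[3,21,25],[0,0,0]],[-1,[0,0,0],[0,0,0]],[-1,[0,0,0],[0,0,0]]]'
python3 - <<'E'
from plan import *
from plant import r
s=r.get_state();p=np.array(s['tool_pos']);Rm=R.from_quat(s['eef_rot']);print(Rm.as_matrix().round(3)[:,2])
print(Rm.inv().apply(np.array([.4949,-.2362,.1882])-p)*1000)
E
```

```text
clock: 10.02
tool_pos: [0.5009, -0.2343, 0.2822]
eef_rot: [0.849, 0.524, 0.06, 0.043]
contact_force: [-0.9, -0.2, -0.5]
opening: 0.994
finger_force: 0.0
[ 0.147 -0.01  -0.989]
[ -9.72111401 -17.28179875  92.06799699]
```

```bash
cat > go.py <<'E'
from plan import *
from plant import r
s=r.get_state();p=np.array(s['tool_pos']);Rm=R.from_quat(s['eef_rot'])
ph=np.radians((-25+90)/2);G=R.from_quat([np.cos(ph),np.sin(ph),0,0]);v=(Rm.inv()*G).as_rotvec(degrees=True)
print('turn',v.round(1),'then',G.inv().apply(np.array([.4949,-.2362,.1882])-p)*1000)
E
python3 go.py
```

```text
turn [ 7.9 -3.2 -1.6] then [-4.23857509 -4.69355551 93.96638608]
```

```bash
python3 -m pendant '[[-1,[0,0,0],[7.9,-3.2,-1.6]],[-1,[-4,-5,0],[0,0,0]],[-1,[0,0,0],[0,0,0]]]'; python3 go.py
```

```text
clock: 10.4
tool_pos: [0.4941, -0.2364, 0.2829]
eef_rot: [0.844, 0.536, 0.001, 0.001]
contact_force: [0.2, -0.4, 0.6]
opening: 1.004
finger_force: 0.0
turn [ 0.1 -0.  -0.1] then [ 0.57092832  0.65864113 94.67825638]
```

```bash
python3 -m pendant '[[-1,[0.5,0.5,50],[0,0,0]],[-1,[0,0,45],[0,0,0]],[0,[0,0,0],[0,0,0]],[1,[0,0,0],[0,0,0]],[1,[0,0,0],[0,0,0]],[1,[0,0,0],[0,0,0]],[1,[0,0,0],[0,0,0]],[1,[0,0,0],[0,0,0]]]' 15; python3 -m pendant '[[1,[0,0,0],[0,0,0]],[1,[0,0,0],[0,0,0]],[1,[0,0,0],[0,0,0]],[1,[0,0,0],[0,0,0]],[1,[0,0,0],[0,0,0]]]' 25; python3 go.py
```

```text
clock: 11.4
tool_pos: [0.4966, -0.2358, 0.1876]
eef_rot: [0.843, 0.537, 0.0, 0.0]
contact_force: [-0.8, -0.1, 0.4]
opening: 0.346
finger_force: 0.0
clock: 12.02
tool_pos: [0.4962, -0.2357, 0.1874]
eef_rot: [0.843, 0.537, 0.0, 0.0]
contact_force: [-1.8, 1.0, 2.7]
opening: 0.273
finger_force: 24.7
turn [ 0. -0. -0.] then [-1.02009624 -0.91893341 -0.80592594]
```

```bash
python3 -m pendant '[[1,[1.5,0.4,-1.2],[0,0,0]],[1,[1.5,0.4,-1.2],[0,0,0]],[1,[0,0,0],[0,0,0]],[1,[0,0,0],[0,0,0]],[1,[0,0,0],[0,0,0]],[1,[0,0,0],[0,0,0]]]'; python3 go.py
```

```text
clock: 12.78
tool_pos: [0.4983, -0.2335, 0.1898]
eef_rot: [0.843, 0.537, 0.0, 0.0]
contact_force: [-4.7, -0.6, 0.3]
opening: 0.267
finger_force: 24.6
turn [ 0. -0. -0.] then [-3.8914869  -1.97591886  1.5778806 ]
```

```bash
python3 -m pendant '[[0.2,[0,0,0],[0,0,0]],[-0.2,[0,0,0],[0,0,0]],[-0.2,[0,0,0],[0,0,0]],[-0.2,[0,0,0],[0,0,0]],[-0.2,[0,0,0],[0,0,0]]]'
python3 -m pendant '[[-0.2,[0,0,-20],[0,0,0]],[-0.2,[0,0,-40],[0,0,0]],[-0.2,[20,0,-30],[0,0,0]],[-0.2,[20,0,0],[0,0,0]],[-0.2,[0,0,0],[0,0,0]],[-0.2,[0,0,0],[0,0,0]]]'
python3 look.py 5
python3 - <<'E'
from h import *
V={'s':dict(np.load('scene5.npz')),'w':dict(np.load('wrist5.npz'))}
src=open('fit2.py').read();exec(src[src.index('red='):src.index('b={')])
b={'s':cen('s',(331,161),9),'w':cen('w',(283,266),26)};print(b)
A=np.array([.5233,-.177,.13])
P=least_squares(lambda P:np.r_[[proj(n,P,V)[0]-b[n][0] for n in 'sw']].ravel(),[.4967,-.234,.209]);d=A-P.x
print(P.x,P.fun.round(1),np.linalg.norm(d),np.degrees([np.arctan2(d[1],d[0]),np.arctan2(-d[2],np.hypot(*d[:2]))-np.arctan2(50,87)]))
E
sed 's/look/look/' /dev/null; python3 fit.py 5
```

```text
clock: 13.4
tool_pos: [0.4987, -0.2334, 0.1898]
eef_rot: [0.843, 0.537, 0.0, 0.0]
contact_force: [-0.5, 0.2, -0.4]
opening: 0.603
finger_force: 0.0
clock: 14.15
tool_pos: [0.5144, -0.1972, 0.2787]
eef_rot: [0.844, 0.537, -0.001, -0.0]
contact_force: [-0.6, -0.4, 0.5]
opening: 0.603
finger_force: 0.0
{'s': (array([329., 162.]), 5.385264873504639), 'w': (array([282.06736183, 267.27229691]), 15.531880378723145)}
[ 0.49751626 -0.23440093  0.20926617] [ 0.1 -0.   0.  -0. ] 0.10120668719943744 [65.81101135 21.66897014]
(array([267.5, 297.5, 255.5, 282.5]), np.int32(663)) (array([323.5, 334.5, 156.5, 167.5]), np.int32(88)) (array([247.5, 312.5, 125.5, 141.5]), np.int32(332)) (array([283.5, 304.5, 198.5, 222.5]), np.int32(102))
[ 0.5224 -0.1765  1.1706  0.3577  0.0351  0.0478] [67.07232852 20.49691349]
[ 0.3 -0.4  0.3  0.6  2.3 -2.1  4.8  3.8 -2.1 -0.5  0.7 -0.1  0.1  0.4
 -0.1 -0.6]
want [64.97279753 21.44961861] miss mm [-8.43701468  5.42525288  4.57394184]
ball circle [282.18634605 267.54796982] 15.232710838317871 scene [329. 162.]
tri ball [ 0.49750371 -0.23467605  0.2092164 ] [ 0.02 -0.06  0.16 -0.08] fit ball [ 0.49743856 -0.2353899   0.2072982 ]
0.10140196262489592 [66.87492785 21.48512431]
```

View pics/wz5.png

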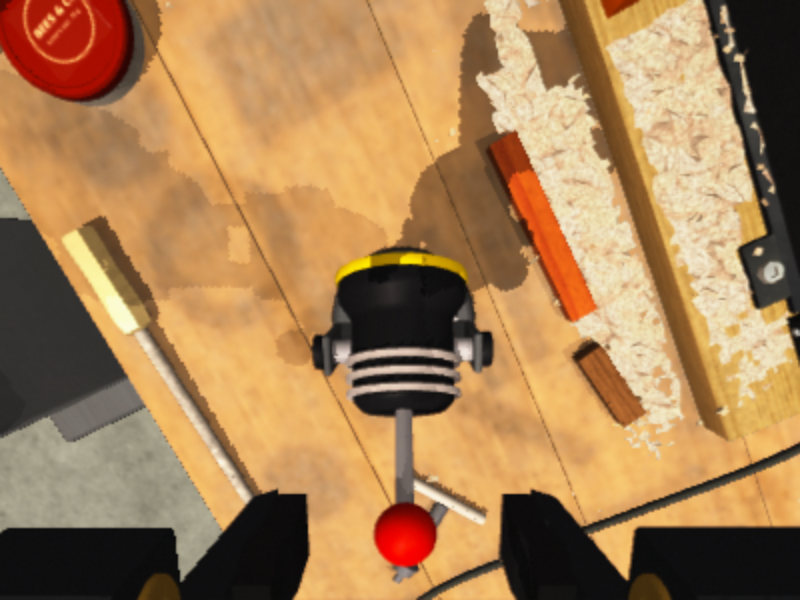

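Bosses are now at (312,352) and (494,349). I'll refit with those values.

```bash
sed 's#80+300/2-.25,360/2-.25#80+312/2-.25,352/2-.25#;s#80+480/2-.25,335/2-.25#80+494/2-.25,349/2-.25#' fit.py > fit5.py; python3 fit5.py 5
```

```text
(array([267.5, 297.5, 255.5, 282.5]), np.int32(663)) (array([323.5, 334.5, 156.5, 167.5]), np.int32(88)) (array([247.5, 312.5, 125.5, 141.5]), np.int32(332)) (array([283.5, 304.5, 198.5, 222.5]), np.int32(102))
[ 0.523  -0.1772  1.155   0.3692  0.0354  0.0464] [66.17465226 21.15603349]
[ 0.1 -0.4  0.2  0.4 -0.3  0.3 -0.3 -0.  -0.7  0.8  0.6 -0.5 -0.1  0.2
  0.2 -1. ]
want [65.15524565 21.41675411] miss mm [-4.20342697  2.3834002   1.24631773]
ball circle [282.18634605 267.54796982] 15.232710838317871 scene [329. 162.]
tri ball [ 0.49750371 -0.23467605  0.2092164 ] [ 0.02 -0.06  0.16 -0.08] fit ball [ 0.497467   -0.23495026  0.20802914]
0.10110512290743627 [66.10426598 21.69611982]
```

The tilt is right within 0.3°, and the beam passes about 5 mm from the bowl's middle, which is within my measuring error. The gripper is clear of everything, so I'm handing in.

```bash
python3 -c "
from plant import r;print(r.finish_job())"
```

```text
the job is handed in; nothing more can be done
None
```

The bench light has been aimed and released, and the job is handed in at about 14 s: by my camera fit the beam passes about 5 mm (1°) from the middle of the bowl, and I never moved near the bowl.

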